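# Set the rack loader's sensor height to 6 and slide the tube rack home

### The job

Set the rack loader for these tubes: turn the black numbered sleeve on top of the bridge, click by click, until the 6 rests at the index mark. Then slide the tube rack along its channel, without lifting it out, under the raised sensor head until it is fully home against the end stop, and let go. Do not bump the tubes into the sensor head and leave the other things on the bench where they are.

Things in the scene. Friction and masses are not known exactly. Their poses are not given: they have to be found in the camera images.
- loader: Fixed rack loader, origin on the table under its channel's centre line. Base plate 150 x 360 (y) x 8 mm. Channel along y between rails 29 mm apart, 24 mm high; rack goes to +y, stop face at y = 165.5 mm. White bridge at y = 115 mm (86 mm along y, 136 along x): legs 104 mm apart inside, beam z 122 to 140 mm; on it the sleeve and, at the sleeve's +x side, the index mark, a black T-shaped line.
- sleeve (a joint): Turn of the numbered sleeve about its vertical axis, rad. 0 = number 1 at the index mark, each number is one click of 0.4 rad (6 at 2.0, 8 at 2.8; end stops at 1 and 8). Grows as the sleeve turns clockwise seen from above; each number lifts the head 5 mm. Springs into the nearest click when released; takes about 0.07 N m.
- sleeve_grip (a point): Point on the sleeve's axis at the height to grip, 172 mm above the table. Black sleeve: ribbed round grip 44 mm in diameter, 148 to 186 mm above the table, on a flat scale disc 82 mm in diameter (its top 148 mm above the table) with white numerals 1 to 8, 0.4 rad apart, rising counter-clockwise seen from above. The frame turns with the sleeve.
- head: Grey level-sensor head, a block 34 x 32 x 14 mm hanging from the bridge's beam over the channel; origin at the centre of its underside, which is 69 mm above the table with the sleeve at 1 and 94 mm at 6. The tubes' caps are 88 mm above the table, so they hit it at low numbers.
- rack: Loose grey tube rack in the channel, 26 mm wide (x), 175 mm long (y -125 to +50 mm), 0.25 kg, with five white-capped glass tubes fixed in it at y -55 to +33 mm, cap tops 80 mm above its underside. Origin: centre line, on the underside (8 mm above the table). +y is the leading end. Home: leading end on the end stop, origin at y = 115.5 mm of the loader.
- rack_grip (a point): Point to grip on the rack's upright grip post at its trailing end (rack y = -115 mm), 100 mm above the rack's underside. The post is 16 mm (x) by 18 mm (y), its top 115 mm above the rack's underside, clear on both sides above the rails.
- reagent: Bystander: amber reagent bottle, 60 mm in diameter, 130 mm tall, origin at the centre of its underside.
- carton: Bystander: cardboard carton 55 x 85 x 45 mm, origin at the centre of its underside.
- beaker: Bystander: clear beaker, 66 mm in diameter, 75 mm tall, origin at the centre of its underside.
There are look-alikes about, which are no part of the job. There is more than one size of the rack; the one meant has the size given above.

How it is judged:
By the outcome, as a careful person would: the job done as asked, in the order asked, and still so for the second after the job is handed in, with the robot touching nothing.
It also fails if it takes over 61 s, if anything falls off the work surface, if the arm or the gripper's body presses on something with over 40 N, if the wrist force passes 120 N, or if a joint passes its speed limit or range.

### The arm

A 6-joint arm with a two-finger parallel gripper is mounted at the origin on the work surface. World frame = base frame: x ahead of the robot, y to its left, z up, the work surface at z = 0. Lengths are in mm, angles in degrees, forces in N, time in s.
With the tool pointing down it reaches from about 350 to 875 mm from the base axis. Payload 4.2 kg.
Tool frame: the origin (TCP) lies midway between the tips of the shut fingers; the grasp point (between the pads) lies 19 mm behind it; z points along the fingers, y is the line along which they close (so a half turn about z gives the same grasp; the last joint's range is limited). The gripper opens to 87 mm and grips with 3 to 60 N. Pads are 19 mm wide; open, the fingers measure 117 mm over their backs; the gripper's body (75 mm by 190 mm) begins 51 mm behind the grasp point.
Start: joints at [88.786, 22.042, 0.453, 0, -68.411, -14.817], TCP at [172.57, 600.682, 222.55] pointing down, gripper open.
Joint ranges: [-179.83, 179.83], [-69.29, 118.12], [-61.27, 80.66], [-181.25, 117.63], [-171.15, -9.14], [-177.46, 177.46]. Speed limits (degrees/s): [159.86, 159.86, 180, 180, 180, 180].

### API

Orientations are given as [roll, pitch, yaw] about the fixed x, y, z axes, in that order (R = Rz(yaw) Ry(pitch) Rx(roll)).
In Python, from station import ctrl, cams gives the robot as it stands.
- The arm moves only by the tool jog_arm, never from a script. Its argument "commands" is a list of rows, each a list of 7 numbers: the shift along the tool's x, y, z scaled (see below), then the turn, a rotation vector about the tool's x, y, z scaled (see below), then the opening, from -1 (shut) to 1 (fully open). A call has 1 to 12 rows; each row shifts and turns the commanded pose from where the row before left it, along the tool's axes as they then stand; what a row does not reach is not made up. The controller multiplies each number of a shift by 0.025 m and each number of a turn by 0.1 rad. A row lasts 1/12 s, in which the tool goes at most 41.7 mm and 7.16 degrees, less where a joint would pass 70% of its speed; a pose out of reach is approached as far as the arm can. A call with a number of a shift or a turn outside -1 to 1 is refused whole. A call with a gripper value outside its range is refused whole. The fingers move at their own pace and stop on an object; the grip force is fixed at half the most. Time passes only in rows, so rows that do not move let the fingers close. It gives the time, the measured TCP pose, the force, the opening and the grip force at its end, in the units of the state.
- ctrl.sense(): the state, without advancing time (a new reading comes with each control period).
- cams.read_camera(name): name is "scene" or "side" or "wrist"; returns a dict with "img" (400x640x3 uint8, red, green, blue), "depth" (400x640 float32, mm along the optical axis (not along the pixel's ray), 0 where there is no reading), "K" (3x3 intrinsics, pixels), "R" (3x3) and "t" (3): a world point X has camera coordinates R X + t; the wrist camera has in their place "hand_eye" (4x4, takes a point from camera to tool coordinates, whose origin is the TCP and whose axes are the flange's). Camera axes: x right, y down, z forward; pixel columns grow to the right and rows downward; lengths in mm; the calibration is good to about 2 mm. The wrist camera is an equidistant fisheye: a pixel r from the principal point sees the ray r / f radians off the axis. A picture is of the moment at which its call begins: read the wrist's pose just before it.
- ctrl.close_job(): hands the job in; it is judged then, once.
The state is a dict: "clock": time; "joint_positions": joint angles; "joint_vel": joint speeds; "joint_torque": joint torques, N m; "position": TCP position; "ee_rot": TCP orientation; "force": force on the tool from outside, world axes, zero at the start; "ft_torque": the same for the moment, N m; "width": finger opening in mm; "grasp_force": force on a finger pad.
Only numpy, scipy, OpenCV 4.12 (cv2) and the standard library are available. Lean on these libraries where they do the work, as an engineer would, in place of code of your own. Each camera call takes 0.05 s, during which the arm holds its last target. There are 200 camera calls.

## Working session

There is one attempt and no reset: what is moved stays moved. The work goes in short steps, Python scripts to look and compute and a tool call to move; the robot and the scene stay as the last step left them, time stands still between calls to the robot, and variables do not carry over. Pictures are saved under pics/ and viewed, at most 10 in all, crops included, and the job is handed in when it is done.

Besides the shell and the picture viewer there is one more tool, called after "Emit:" in YAML: its name, and indented under it one key for each argument. jog_arm: Moves the arm, as the interface text tells. Shifts and turns lie within -1 to 1; 1 stands for 0.025 m of shift or 0.1 rad of turn. Its arguments: {"type":"object","properties":{"commands":{"type":"array","items":{"type":"array","items":{"type":"number","minimum":-1,"maximum":1}}}},"required":["commands"]}

```bash
mkdir -p pics; cat > h.py <<'E'
import numpy as np, cv2
from station import ctrl, cams
def save(n,im): cv2.imwrite('pics/'+n,im[...,::-1])
def cloud(c):
    d=c['depth'];v,u=np.mgrid[:400,:640]
    K=c['K'];P=np.stack([(u-K[0,2])/K[0,0]*d,(v-K[1,2])/K[1,1]*d,d],-1)
    return (P-c['t'])@c['R']
E
python3 - <<'E'
from h import *
s=ctrl.sense();print(s)
a=cams.read_camera('scene');b=cams.read_camera('side')
np.savez('c0.npz',**{k+x:c[k] for x,c in (('a',a),('b',b)) for k in ('img','depth','K','R','t')})
for c in(a,b): print(c['K'],-c['R'].T@c['t'],c['R'][2])
save('s0.png',a['img']);save('d0.png',b['img'])
E
```

```text
{'clock': 0.0, 'joint_positions': array([ 8.87873928e+01,  2.20911776e+01,  3.79258827e-01, -2.77991530e-02,
       -6.84131213e+01, -1.48148692e+01]), 'joint_vel': array([-0.06375499, -0.06747477,  0.04317849,  0.03887699,  0.04893302,
       -0.00349836]), 'joint_torque': array([-6.77364351e-04, -3.90658915e+01,  1.87405032e+01,  4.21976209e+00,
        1.10132917e-02, -1.81151140e-04]), 'position': array([172.4001567 , 600.11267055, 221.45476681]), 'ee_rot': array([ 1.79872511e+02, -7.00449454e-03, -1.60377244e+01]), 'force': array([0.30503503, 0.38085364, 0.67408385]), 'ft_torque': array([-0.01856618, -0.02192036,  0.01414027]), 'grasp_force': 0.0, 'width': 86.76006001856037}
[[376.46402342   0.         309.00356517]
 [  0.         376.46402342 193.43136035]
 [  0.           0.           1.        ]] [1392.43228049 -401.60634004  764.753019  ] [-0.74918377  0.35332404 -0.56025512]
[[427.38999813   0.         324.94817286]
 [  0.         427.38999813 199.66355966]
 [  0.           0.           1.        ]] [-119.95945365 -927.50647198  772.94502816] [ 0.50679557  0.70349643 -0.49824795]
```

View pics/s0.png

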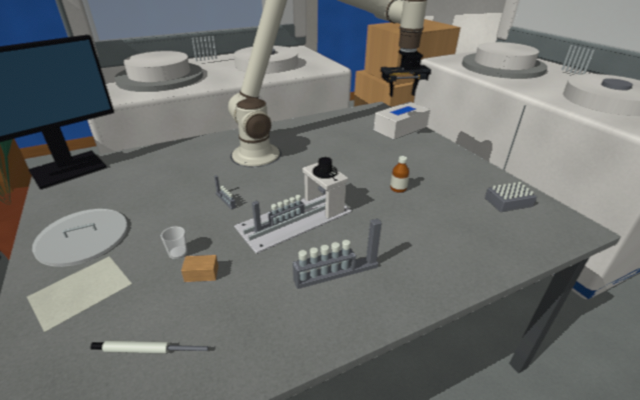

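View pics/d0.png

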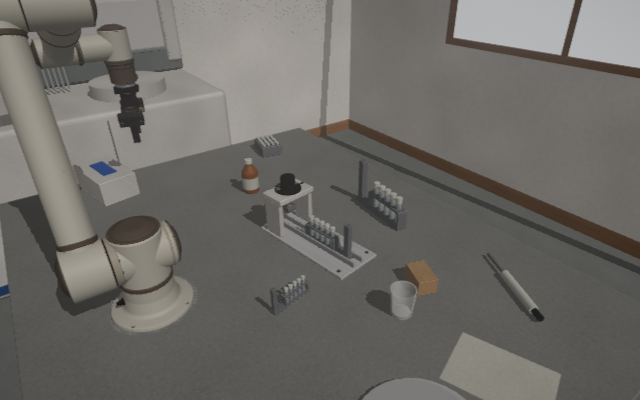

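Scene: three rack look-alikes, in scene pixels. The large one at (335,262) and the small one at (228,192) stand loose on the bench. The one at (290,210) sits in the channel of the white loader (bridge at 325,180), so it fits the description. I'll measure it and take an enlarged crop.

```bash
python3 - <<'E'
from h import *
z=np.load('c0.npz')
C={x:{k:z[k+x] for k in('img','depth','K','R','t')} for x in 'ab'}
a=C['a'];b=C['b']
pts=[]
for n,c,(u0,u1,v0,v1) in(('a',a,(225,360,145,255)),('b',b,(255,385,165,285))):
    P=cloud(c);I=c['img'].astype(int)
    m=np.zeros((400,640),bool);m[v0:v1,u0:u1]=1;m&=c['depth']>0
    zz=P[...,2];br=I.mean(-1)
    def rep(name,mm):
        q=P[mm&m]
        if len(q): print(n,name,len(q),'med',np.median(q,0).round(1),'min',np.percentile(q,3,axis=0).round(1),'max',np.percentile(q,97,axis=0).round(1))
        return q
    rep('sleeve top',(zz>181)&(zz<192)&(br<70))
    t=rep('beam top',(zz>134)&(zz<146)&(br>140))
    rep('post top',(zz>118)&(zz<128)&(br<130)&(br>50))
    rep('caps',(zz>84)&(zz<92)&(br>120))
    pl=((zz>3)&(zz<13)&(br>110)&m).astype(np.uint8)
    q=rep('plate',pl>0)
    if len(t)>10: print('beamrect',cv2.minAreaRect(t[:,:2].astype(np.float32)))
    if len(q)>10: print('plate rect',cv2.minAreaRect(q[:,:2].astype(np.float32)))
cr=np.hstack([cv2.resize(a['img'][145:255,225:360],(400,326),interpolation=3),cv2.resize(b['img'][165:285,255:385],(400,326),interpolation=3)])
save('crop.png',cr)
E
```

```text
a sleeve top 88 med [474.   88.2 186.7] min [452.   70.5 182. ] max [491.6 107.1 188.8]
a beam top 274 med [509.9  69.8 140.7] min [409.1  41.2 135.5] max [538.3 134.7 143.2]
a post top 80 med [533.1  74.9 123. ] min [ 502.4 -167.8  118.2] max [541.8 132.2 127.6]
a caps 113 med [495.6 -35.9  88.1] min [ 419.9 -104.6   84.4] max [767.6  68.5  91.4]
a plate 2613 med [514.9 -45.9   8. ] min [  52.  -207.6    3.1] max [615.2 307.9  12.1]
beamrect ((470.46588134765625, 88.99658966064453), (140.15028381347656, 86.63243865966797), 8.421782493591309)
plate rect ((311.23431396484375, 25.588958740234375), (585.3687133789062, 703.2643432617188), 64.19580841064453)
b sleeve top 96 med [465.9  82.6 187. ] min [446.9  66.1 181.5] max [486.3 105.9 190.2]
b beam top 199 med [427.2  53.8 140.9] min [404.6  38.3 134.6] max [527.9 109.7 144.1]
b post top 107 med [500.1  56.5 122.6] min [ 397.4 -171.1  118.5] max [773.1 107.4 127.6]
b caps 85 med [491.5 -59.2  88.5] min [ 414.8 -108.5   84.1] max [531.7  64.2  91.8]
b plate 1582 med [ 459.6 -105.3    9.6] min [ 405.8 -210.     5.3] max [576.1 120.   12.3]
beamrect ((469.2244567871094, 84.95186614990234), (133.96710205078125, 86.38555145263672), 6.577327251434326)
plate rect ((505.5683898925781, 54.452972412109375), (565.7466430664062, 258.6430969238281), 78.6662368774414)
```

View pics/crop.png

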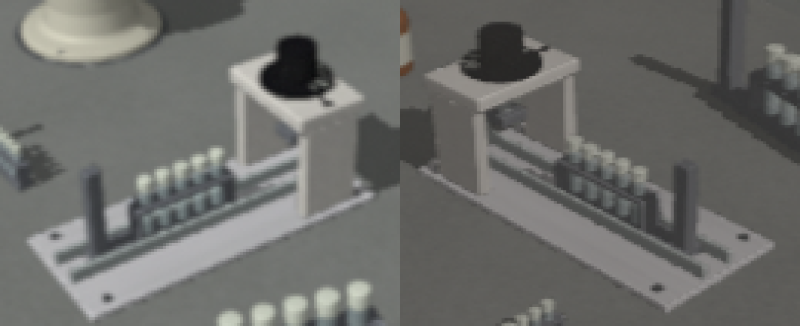

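The rack in the loader is the right one: five tubes, post at the trailing end, sitting in the channel. The sleeve is at about (470,86) and the loader yaw is about 7.5°. Moving over the sleeve.

Emit:
jog_arm:
  commands:
    - [0.95,0.9,-0.3,0,0,0,1]
    - [0.95,0.9,-0.3,0,0,0,1]
    - [0.95,0.9,-0.3,0,0,0,1]
    - [0.95,0.9,-0.3,0,0,0,1]
    - [0.95,0.9,-0.3,0,0,0,1]
    - [0.95,0.9,-0.3,0,0,0,1]
    - [0.95,0.9,-0.3,0,0,0,1]
    - [0.95,0.9,-0.3,0,0,0,1]
    - [0.95,0.9,-0.3,0,0,0,1]
    - [0.95,0.9,-0.3,0,0,0,1]

```text
clock: 0.93
position: [338.9, 317.1, 297.7]
ee_rot: [180.0, 0.0, -16.0]
force: [1.2, 0.6, -0.4]
width: 86.8
grasp_force: 0.0
```

Emit:
jog_arm:
  commands:
    - [0.95,0.95,0,0,0,0,1]
    - [0.95,0.95,0,0,0,0,1]
    - [0.95,0.95,0,0,0,0,1]
    - [0.95,0.95,0,0,0,0,1]
    - [0.95,0.95,0,0,0,0,1]
    - [0.95,0.95,0,0,0,0,1]
    - [0.95,0.95,0,0,0,0,1]
    - [0,0,0,0,0,0,1]
    - [0,0,0,0,0,0,1]

```text
clock: 1.68
position: [452.8, 111.7, 297.0]
ee_rot: [180.0, 0.1, -16.2]
force: [-0.4, 0.5, -0.7]
width: 86.7
grasp_force: 0.0
```

```bash
cat >> h.py <<'E'
from scipy.spatial.transform import Rotation as Ro
def wrist():
    s=ctrl.sense();c=cams.read_camera('wrist');c['Rt']=Ro.from_euler('xyz',s['ee_rot'],degrees=True).as_matrix();c['p']=s['position'];return s,c
def w2p(c,X):
    H=c['hand_eye'];T=(np.atleast_2d(X)-c['p'])@c['Rt'];q=(T-H[:3,3])@H[:3,:3]
    th=np.arctan2(np.hypot(q[:,0],q[:,1]),q[:,2]);ph=np.arctan2(q[:,1],q[:,0]);K=c['K']
    return np.stack([K[0,2]+K[0,0]*th*np.cos(ph),K[1,2]+K[1,1]*th*np.sin(ph)],1)
def p2w(c,uv,z):
    uv=np.atleast_2d(uv).astype(float);K=c['K'];H=c['hand_eye']
    x=(uv[:,0]-K[0,2])/K[0,0];y=(uv[:,1]-K[1,2])/K[1,1];th=np.hypot(x,y);s=np.sin(th)/np.maximum(th,1e-9)
    d=np.stack([x*s,y*s,np.cos(th)],1)@H[:3,:3].T@c['Rt'].T
    o=c['Rt']@H[:3,3]+c['p'];return o+d*((z-o[2])/d[:,2])[:,None]
E
python3 - <<'E'
from h import *
s,c=wrist();print(s['clock'],s['position'],s['ee_rot'],s['joint_positions'],c['hand_eye'],c['K'])
print(w2p(c,[[470,86,186],[470,86,148],[502,-165,123]]))
np.savez('w1.npz',**{k:c[k] for k in('img','depth','K','hand_eye','Rt','p')})
save('w1.png',c['img'])
E
```

```text
1.6833 [452.75418488 111.66713879 296.96426702] [ 1.79957600e+02  6.09653126e-02 -1.62485695e+01] [ 3.38815285e+01  3.49557288e+00 -1.31703456e+01 -2.04629072e-02
 -7.34057062e+01  3.98757809e+01] [[ 6.07318277e-05 -9.70153737e-01 -2.42490665e-01  6.76616686e+01]
 [ 9.99999276e-01  3.50414936e-04 -1.15148588e-03 -1.49507393e+00]
 [ 1.20209068e-03 -2.42490419e-01  9.70153056e-01 -1.63549841e+02]
 [ 0.00000000e+00  0.00000000e+00  0.00000000e+00  1.00000000e+00]] [[309.70691629   0.         321.6001164 ]
 [  0.         309.70691629 203.25631041]
 [  0.           0.           1.        ]]
[[345.60166032 176.46806154]
 [342.78292121 170.54736668]
 [524.23134565  93.57589374]]
```

View pics/w1.png

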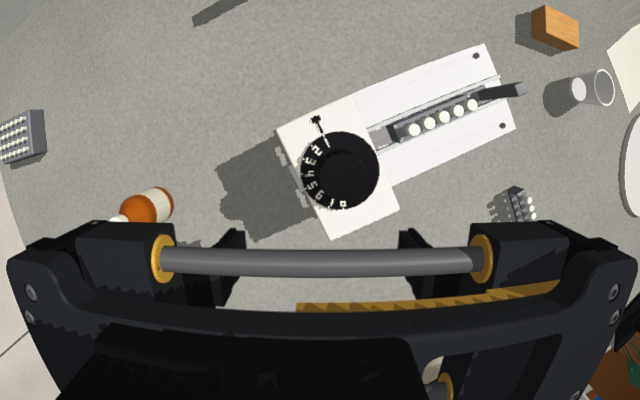

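Wrist view: sleeve disc at (340,171), index mark at (318,120), with a low number at the mark. Numerals rise counter-clockwise down the left side. Taking a crop and measurements.

```bash
python3 - <<'E'
from h import *
z=np.load('w1.npz');c={k:z[k] for k in z}
I=c['img'];d=c['depth'];print('depth',d[172,360],d[60,250])
save('w1c.png',cv2.resize(I[90:230,270:400],(743,600)[:2] if 0 else (557,600),interpolation=3))
v,u=np.mgrid[:400,:640];K=c['K'];H=c['hand_eye']
g=I.mean(-1)
x=(u-K[0,2])/K[0,0];y=(v-K[1,2])/K[1,1];th=np.hypot(x,y);k=np.sin(th)/np.maximum(th,1e-9)/np.cos(th)
P=np.stack([x*k*d,y*k*d,d],-1)@H[:3,:3].T+H[:3,3];P=P@c['Rt'].T+c['p']
ok=(d>0)&(v<225)
def rep(n,m):
    q=P[m&ok];r=cv2.minAreaRect(q[:,:2].astype(np.float32));print(n,len(q),np.median(q,0).round(1),np.ptp(q,axis=0).round(1),np.round(r[0],1),np.round(r[1],1),round(r[2],2))
    return q
box=lambda a,b,c_,e:(u>a)&(u<b)&(v>c_)&(v<e)
Z=P[...,2]
q=rep('top',box(280,400,110,220)&(Z>182)&(Z<190)&(g<80));print(cv2.minEnclosingCircle(q[:,:2].astype(np.float32)))
q=rep('disc',box(280,400,110,220)&(Z>145)&(Z<151)&(g<80));print(cv2.minEnclosingCircle(q[:,:2].astype(np.float32)))
rep('beam',box(265,410,85,245)&(Z>137)&(Z<143)&(g>120))
rep('post',box(470,530,70,110)&(Z>116)&(Z<128)&(g<120))
rep('caps',box(390,490,90,145)&(Z>84)&(Z<92)&(g>150))
E
```

```text
depth 276.0155 419.90567
top 1862 [471.4  88.9 187.3] [43.6 45.4  7.5] [471.   89.5] [44.6 43.9] 77.44
((470.4513854980469, 88.95314025878906), 22.996299743652344)
disc 2362 [480.5  83.7 149.3] [99.  79.5  5.5] [472.5  91.5] [85.2 79.5] 52.49
((480.5714416503906, 92.24839782714844), 50.16474533081055)
beam 4718 [504.2  84.5 141.3] [138.3 103.8   6. ] [470.7  88.9] [137.1  86.6] 8.92
post 62 [ 510.1 -151.8  121. ] [17.1 14.6  9.4] [ 511.6 -154.1] [11.1 19.7] 58.59
caps 519 [493.2 -54.9  89.1] [ 28.3 100.3   6.6] [493.6 -57.3] [ 15.  102.1] 8.92
```

View pics/w1c.png

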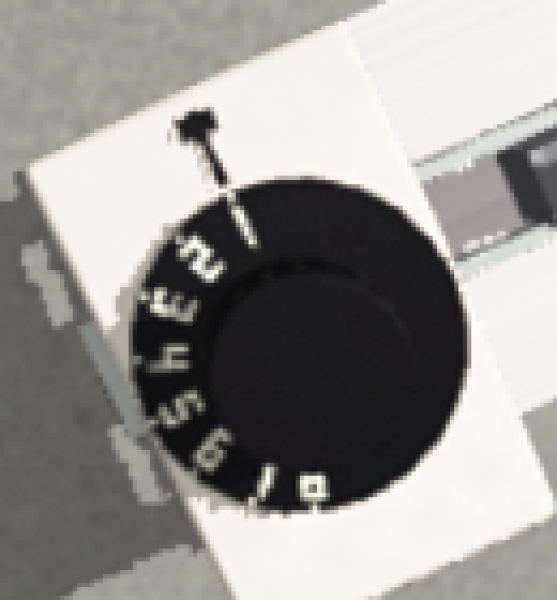

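The 1 is at the mark, so the sleeve needs 2.0 rad clockwise. Sleeve axis is (470.7, 89.0); top height reads 187, against 186 given. Descending.

Emit:
jog_arm:
  commands:
    - [0.47,0.33,0.3,0,0,0,1]
    - [0.47,0.34,0.4,0,0,0,1]
    - [0,0,0.8,0,0,0,1]
    - [0,0,0.8,0,0,0,1]
    - [0,0,0.5,0,0,0,1]
    - [0,0,0,0,0,0,1]
    - [0,0,0,0,0,0,1]

```text
clock: 2.32
position: [470.1, 91.4, 227.4]
ee_rot: [179.9, 0.0, -15.9]
force: [1.5, -0.3, -0.2]
width: 87.0
grasp_force: 0.0
```

Emit:
jog_arm:
  commands:
    - [0.05,0.085,0.6,0,0,0,1]
    - [0,0,0.7,0,0,0,1]
    - [0,0,0.7,0,0,0,1]
    - [0,0,0.5,0,0,0,1]
    - [0,0,0.42,0,0,0,1]
    - [0,0,0,0,0,0,1]
    - [0,0,0,0,0,0,1]

```text
clock: 2.9
position: [471.7, 88.9, 155.5]
ee_rot: [-180.0, -0.1, -16.0]
force: [-0.4, 0.1, 0.9]
width: 87.3
grasp_force: 0.0
```

Emit:
jog_arm:
  commands:
    - [0,0,0,0,0,0,-1]
    - [0,0,0,0,0,0,-1]
    - [0,0,0,0,0,0,-1]
    - [0,0,0,0,0,0,-1]
    - [0,0,0,0,0,0,-1]
    - [0,0,0,0,0,0,-1]
    - [0,0,0,0,0,0,-1]
    - [0,0,0,0,0,0,-1]

```text
clock: 3.57
position: [470.7, 87.0, 154.6]
ee_rot: [179.8, 0.0, -16.0]
force: [-0.5, -3.3, 0.5]
width: 43.4
grasp_force: 30.0
```

Emit:
jog_arm:
  commands:
    - [0,0,0,0,0,1,-1]
    - [0,0,0,0,0,1,-1]
    - [0,0,0,0,0,1,-1]
    - [0,0,0,0,0,1,-1]
    - [0,0,0,0,0,1,-1]
    - [0,0,0,0,0,1,-1]
    - [0,0,0,0,0,1,-1]
    - [0,0,0,0,0,1,-1]
    - [0,0,0,0,0,0,-1]
    - [0,0,0,0,0,0,-1]

```text
clock: 4.4
position: [469.5, 85.6, 154.5]
ee_rot: [179.7, -0.1, -61.9]
force: [-3.4, -7.5, 3.9]
width: 43.1
grasp_force: 30.0
```

Emit:
jog_arm:
  commands:
    - [0.05,0.07,0,0,0,1,-1]
    - [0,0,0,0,0,1,-1]
    - [0,0,0,0,0,1,-1]
    - [0,0,0,0,0,1,-1]
    - [0,0,0,0,0,1,-1]
    - [0,0,0,0,0,1,-1]
    - [0,0,0,0,0,1,-1]
    - [0,0,0,0,0,1,-1]
    - [0,0,0,0,0,1,-1]
    - [0,0,0,0,0,1,-1]
    - [0,0,0,0,0,1,-1]
    - [0,0,0,0,0,1,-1]

```text
clock: 5.4
position: [466.8, 85.7, 154.5]
ee_rot: [179.7, -0.3, -130.9]
force: [-11.9, 3.8, 9.3]
width: 43.4
grasp_force: 30.0
```

Emit:
jog_arm:
  commands:
    - [0,0,0,0,0,0,-1]
    - [0,0,0,0,0,0,-1]
    - [0,0,0,0,0,0,-1]

```text
clock: 5.65
position: [466.8, 85.7, 154.5]
ee_rot: [179.7, -0.3, -130.7]
force: [-11.1, 2.8, 9.3]
width: 43.2
grasp_force: 30.0
```

Emit:
jog_arm:
  commands:
    - [0,0,0,0,0,0,1]
    - [0,0,0,0,0,0,1]
    - [0,0,0,0,0,0,1]
    - [0,0,0,0,0,0,1]
    - [0,0,0,0,0,0,1]
    - [0,0,-0.5,0,0,0,1]
    - [0,0,-0.9,0,0,0,1]
    - [0,0,-0.9,0,0,0,1]
    - [0,0,-0.9,0,0,0,1]
    - [0,0,-0.9,0,0,0,1]
    - [0,0,-0.9,0,0,0,1]
    - [0,0,-0.9,0,0,0,1]

```text
clock: 6.65
position: [470.2, 86.1, 303.2]
ee_rot: [-180.0, 0.0, -130.6]
force: [0.8, -0.6, -0.7]
width: 86.9
grasp_force: 0.0
```

Emit:
jog_arm:
  commands:
    - [0.9,0,0,0,0,-1,1]
    - [0.9,0,0,0,0,-1,1]
    - [0,0,0,0,0,-1,1]
    - [0,0,0,0,0,-1,1]
    - [0,0,0,0,0,-1,1]
    - [0,0,0,0,0,-1,1]
    - [0,0,0,0,0,-1,1]
    - [0,0,0,0,0,-1,1]
    - [0,0,0,0,0,-0.65,1]
    - [0,0,0,0,0,0,1]
    - [0,0,0,0,0,0,1]

```text
clock: 7.57
position: [442.7, 50.6, 302.0]
ee_rot: [180.0, -0.0, -81.2]
force: [0.1, 1.3, 0.8]
width: 87.0
grasp_force: 0.0
```

```bash
python3 - <<'E'
from h import *
s,c=wrist();print(s['clock'],s['position'],s['ee_rot'],s['joint_positions'])
print(w2p(c,[[470,88,186],[470,88,148],[507,-160,123]]))
np.savez('w2.npz',**{k:c[k] for k in('img','depth','K','hand_eye','Rt','p')})
save('w2.png',c['img'])
E
```

```text
7.5667 [442.72013881  50.64504852 301.97608169] [ 1.79995271e+02 -3.12721442e-03 -8.11755745e+01] [ 2.75420083e+01  1.08889489e+00 -1.50100609e+01  1.50321218e-03
 -7.39065265e+01 -1.87179997e+01]
[[290.0016548  231.38665295]
 [293.46097176 219.71892988]
 [296.06445527  -2.42210744]]
```

View pics/w2.png

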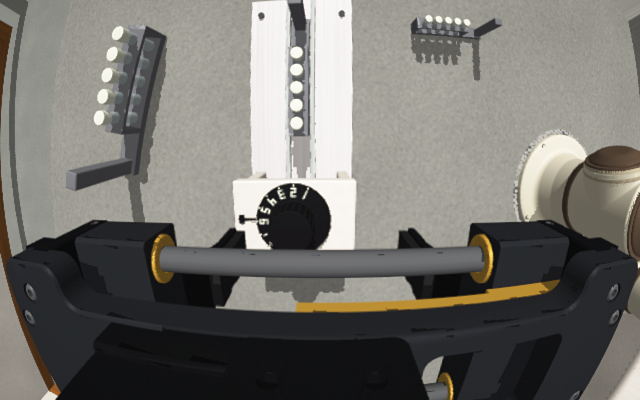

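```bash
python3 - <<'E'
from h import *
I=np.load('w2.npz')['img'];save('w2c.png',cv2.resize(I[165:245,225:360],(800,474),interpolation=3))
E
```

```text
(no output)
```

View pics/w2c.png

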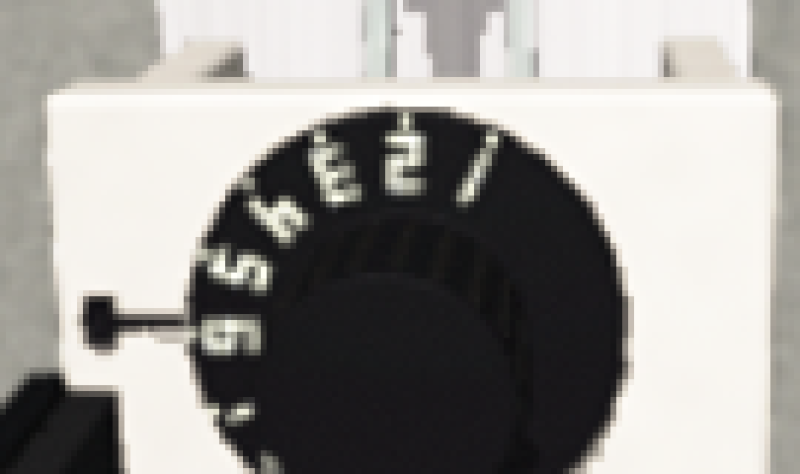

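Emit:
jog_arm:
  commands:
    - [0.83,-0.14,0.2,0,0,0,1]
    - [0.83,-0.14,0.2,0,0,0,1]
    - [0.83,-0.14,0.2,0,0,0,1]
    - [0.83,-0.14,0.2,0,0,0,1]
    - [0.83,-0.14,0.4,0,0,0,1]
    - [0.83,-0.14,0.4,0,0,0,1]
    - [0.83,-0.14,0.5,0,0,0,1]
    - [0,0,0,0,0,0,1]
    - [0,0,0,0,0,0,1]

```text
clock: 8.37
position: [489.1, -89.7, 248.7]
ee_rot: [179.9, 0.0, -81.2]
force: [-0.4, 0.1, 0.9]
width: 87.1
grasp_force: 0.0
```

The crop shows the 6 at the mark. Its tick lines up with the index line at crop row ~325. Next is measuring the post from close by.

```bash
cat > post.py <<'E'
from h import *
import sys
s,c=wrist();print(s['clock'],s['position'],s['ee_rot'])
I=c['img'];d=c['depth'];v,u=np.mgrid[:400,:640];K=c['K'];H=c['hand_eye'];g=I.mean(-1)
x=(u-K[0,2])/K[0,0];y=(v-K[1,2])/K[1,1];th=np.hypot(x,y);k=np.sin(th)/np.maximum(th,1e-9)/np.cos(th)
P=np.stack([x*k*d,y*k*d,d],-1)@H[:3,:3].T+H[:3,3];P=P@c['Rt'].T+c['p'];Z=P[...,2]
ok=(d>0)&(P[...,0]>440)&(P[...,0]<560)&(v<225)
def rep(n,m):
    m=(m&ok).astype(np.uint8);N,L,st,_=cv2.connectedComponentsWithStats(m)
    if N<2: print(n,'none');return
    for i in range(1,N):
        if st[i,4]<15: continue
        q=P[L==i];r=cv2.minAreaRect(q[:,:2].astype(np.float32))
        print(n,st[i].tolist(),np.median(q,0).round(1),np.round(r[0],1),np.round(r[1],1),round(r[2],1))
rep('post',(Z>119)&(Z<128)&(g<140))
rep('cap',(Z>85)&(Z<92)&(g>140))
rep('plate',(Z>5)&(Z<12)&(g>150))
print(w2p(c,[[508,-160,123]]))
save(sys.argv[1],I)
E
python3 post.py w3.png
```

```text
8.3667 [489.14736882 -89.72571505 248.65245528] [ 1.79870413e+02  3.34978110e-03 -8.12364773e+01]
post [307, 112, 16, 17, 55] [ 505.3 -153.6  123.5] [ 508.7 -159.4] [13.9 15. ] 8.7
cap [309, 170, 14, 14, 161] [ 499.9 -101.5   89.4] [ 499.6 -101.4] [13.8 14.1] 8.4
cap [309, 189, 14, 15, 163] [496.7 -80.1  89.5] [496.5 -80.2] [14.1 14.6] 12.6
cap [309, 209, 14, 14, 150] [493.3 -58.4  89.4] [493.1 -58.4] [14.2 14. ] 7.6
plate [264, 85, 111, 140, 8838] [ 495.8 -126.4    9.4] [ 500.  -115.6] [120.  206.1] 0.1
[[315.32499939 119.49975873]]
```

View pics/w3.png

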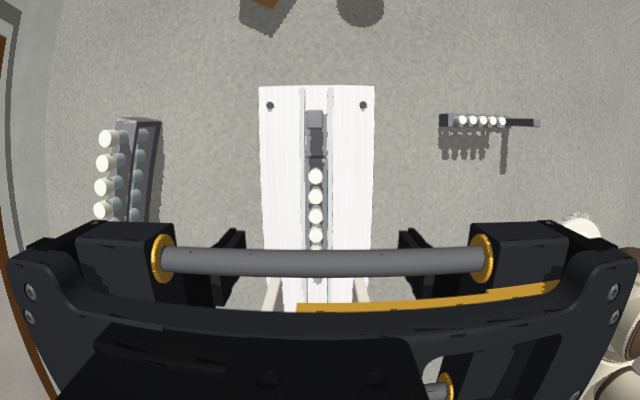

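View: post top at (315,118), first cap at (315,176). The post estimates agree at about (508.7,-160.5), with yaw 8.7°. Moving above it and checking the tall look-alike for clearance.

Emit:
jog_arm:
  commands:
    - [0.73,-0.085,0.3,0,0,0,1]
    - [0.73,-0.085,0.3,0,0,0,1]
    - [0.73,-0.085,0.4,0,0,0,1]
    - [0.73,-0.085,0.4,0,0,0,1]
    - [0,0,0.4,0,0,0,1]
    - [0,0,0,0,0,0,1]
    - [0,0,0,0,0,0,1]

```text
clock: 9.0
position: [509.0, -158.9, 204.7]
ee_rot: [180.0, 0.0, -81.0]
force: [-0.2, 0.6, -0.0]
width: 87.0
grasp_force: 0.0
```

```bash
python3 - <<'E'
from h import *
z=np.load('c0.npz')
for x in 'ab':
    c={k:z[k+x] for k in('img','depth','K','R','t')};P=cloud(c)
    m=(c['depth']>0)&(P[...,2]>130)&(P[...,2]<300)&(P[...,0]>560)&(P[...,0]<800)&(abs(P[...,1])<250)
    q=P[m];print(len(q));
    if len(q): print(np.percentile(q,[2,50,98],axis=0).round())
E
```

```text
136
[[761.  70. 131.]
 [778.  79. 149.]
 [783.  93. 158.]]
76
[[756.  66. 131.]
 [763.  75. 147.]
 [777.  93. 159.]]
```

Emit:
jog_arm:
  commands:
    - [0.06,0,0.7,0,0,0,1]
    - [0,0,0.9,0,0,0,1]
    - [0,0,0.9,0,0,0,1]
    - [0,0,0.9,0,0,0,1]
    - [0,0,0.7,0,0,0,1]
    - [0,0,0.45,0,0,0,1]
    - [0,0,0,0,0,0,1]
    - [0,0,0,0,0,0,1]

```text
clock: 9.67
position: [510.0, -160.5, 91.6]
ee_rot: [-180.0, -0.0, -81.0]
force: [0.4, -0.8, -0.1]
width: 87.0
grasp_force: 0.0
```

Emit:
jog_arm:
  commands:
    - [0,0,0,0,0,0,-1]
    - [0,0,0,0,0,0,-1]
    - [0,0,0,0,0,0,-1]
    - [0,0,0,0,0,0,-1]
    - [0,0,0,0,0,0,-1]
    - [0,0,0,0,0,0,-1]
    - [0,0,0,0,0,0,-1]
    - [0,0,0,0,0,0,-1]
    - [0,0,0,0,0,0,-1]
    - [0,0,0,0,0,0,-1]
    - [0,0,0,0,0,0,-1]
    - [0,0,0,0,0,0,-1]

```text
clock: 10.67
position: [509.2, -161.2, 90.7]
ee_rot: [180.0, 0.0, -81.1]
force: [-0.0, -0.6, -1.4]
width: 15.5
grasp_force: 29.9
```

Emit:
jog_arm:
  commands:
    - [-0.2,0,0,0,0,0,-1]
    - [-0.4,0,0,0,0,0,-1]
    - [-0.4,0,0,0,0,0,-1]
    - [-0.4,0,0,0,0,0,-1]
    - [-0.4,0,0,0,0,0,-1]
    - [-0.4,0,0,0,0,0,-1]
    - [-0.4,0,0,0,0,0,-1]
    - [-0.4,0,0,0,0,0,-1]
    - [-0.4,0,0,0,0,0,-1]
    - [-0.4,0,0,0,0,0,-1]
    - [-0.2,0,0,0,0,0,-1]
    - [0,0,0,0,0,0,-1]

```text
clock: 11.67
position: [493.6, -61.2, 90.7]
ee_rot: [180.0, 0.0, -81.0]
force: [-1.0, 0.1, -1.3]
width: 15.7
grasp_force: 29.9
```

Emit:
jog_arm:
  commands:
    - [-0.25,0,0,0,0,0,-1]
    - [-0.25,0,0,0,0,0,-1]
    - [-0.25,0,0,0,0,0,-1]
    - [-0.25,0,0,0,0,0,-1]
    - [-0.1,0,0,0,0,0,-1]
    - [-0.1,0,0,0,0,0,-1]
    - [0,0,0,0,0,0,-1]
    - [0,0,0,0,0,0,-1]

```text
clock: 12.33
position: [489.1, -32.5, 90.7]
ee_rot: [180.0, 0.0, -81.1]
force: [0.3, -0.1, -0.9]
width: 15.8
grasp_force: 29.9
```

Emit:
jog_arm:
  commands:
    - [-0.07,0,0,0,0,0,-1]
    - [-0.07,0,0,0,0,0,-1]
    - [0,0,0,0,0,0,-1]

```text
clock: 12.58
position: [488.7, -29.3, 90.8]
ee_rot: [180.0, -0.0, -81.1]
force: [-0.3, -0.3, -0.2]
width: 16.0
grasp_force: 29.9
```

Emit:
jog_arm:
  commands:
    - [-0.07,0,0,0,0,0,-1]
    - [-0.07,0,0,0,0,0,-1]
    - [0,0,0,0,0,0,-1]

```text
clock: 12.83
position: [488.1, -25.7, 90.8]
ee_rot: [-180.0, 0.0, -81.1]
force: [-0.6, -0.5, -1.1]
width: 16.0
grasp_force: 29.9
```

Emit:
jog_arm:
  commands:
    - [-0.05,0,0,0,0,0,-1]
    - [-0.05,0,0,0,0,0,-1]
    - [0,0,0,0,0,0,-1]

```text
clock: 13.08
position: [488.0, -24.6, 91.4]
ee_rot: [180.0, -0.1, -81.0]
force: [1.3, -6.6, 1.4]
width: 15.5
grasp_force: 29.9
```

Contact is at about the expected place. One more small press to seat it.

Emit:
jog_arm:
  commands:
    - [-0.05,0,0,0,0,0,-1]
    - [-0.05,0,0,0,0,0,-1]
    - [0,0,0,0,0,0,-1]
    - [0,0,0,0,0,0,-1]

```text
clock: 13.42
position: [487.9, -24.1, 92.2]
ee_rot: [180.0, -0.3, -81.0]
force: [2.7, -15.4, 4.4]
width: 15.7
grasp_force: 29.9
```

Emit:
jog_arm:
  commands:
    - [0.04,0,0,0,0,0,-1]
    - [0.03,0,0,0,0,0,-1]
    - [0,0,0,0,0,0,-1]

```text
clock: 13.67
position: [487.9, -24.5, 91.5]
ee_rot: [180.0, -0.1, -81.0]
force: [-0.1, -8.7, 1.8]
width: 15.9
grasp_force: 29.9
```

Emit:
jog_arm:
  commands:
    - [0,0,0,0,0,0,0]
    - [0,0,0,0,0,0,1]
    - [0,0,0,0,0,0,1]
    - [0,0,0,0,0,0,1]
    - [0,0,0,0,0,0,1]
    - [0,0,0,0,0,0,1]
    - [0,0,-0.3,0,0,0,1]
    - [0,0,-0.6,0,0,0,1]
    - [0,0,-0.8,0,0,0,1]
    - [0,0,-0.8,0,0,0,1]
    - [0,0,-0.8,0,0,0,1]
    - [0,0,-0.8,0,0,0,1]

```text
clock: 14.67
position: [487.6, -22.6, 194.9]
ee_rot: [-180.0, 0.0, -81.0]
force: [1.7, 0.3, 0.3]
width: 84.2
grasp_force: 0.0
```

Emit:
jog_arm:
  commands:
    - [0,0,-0.8,0,0,0,1]
    - [-0.4,0,-0.8,0,0,0,1]
    - [-0.4,0,-0.8,0,0,0,1]
    - [-0.4,0,-0.8,0,0,0,1]
    - [0,0,0,0,0,0,1]
    - [0,0,0,0,0,0,1]

```text
clock: 15.17
position: [483.3, 7.5, 274.9]
ee_rot: [-179.8, 0.0, -81.0]
force: [0.3, -0.5, -0.5]
width: 87.0
grasp_force: 0.0
```

```bash
python3 post.py w4.png; python3 - <<'E'
from h import *
b=cams.read_camera('side')['img'];a=cams.read_camera('scene')['img']
w=cv2.imread('pics/w4.png')[...,::-1]
save('end.png',np.vstack([np.hstack([cv2.resize(a[145:255,225:360],(400,326),interpolation=3),cv2.resize(b[165:285,255:385],(400,326),interpolation=3)]),cv2.resize(w[:220],(800,274))]))
E
```

```text
15.1667 [483.32337416   7.54170328 274.93092783] [-1.79800424e+02  4.61258772e-02 -8.10048056e+01]
post [316, 150, 16, 18, 150] [488.4 -21.6 123.8] [489.5 -24.9] [15.4 17.5] 9.1
cap [317, 201, 14, 14, 140] [480.6  34.6  89.2] [480.4  34.7] [15.3 14.6] 58.1
cap [317, 218, 12, 7, 62] [478.   52.7  89. ] [478.4  52. ] [13.2  6.8] 10.0
cap [269, 222, 12, 3, 17] [534.   63.1  88.6] [534.7  63.4] [13.7  1.2] 7.2
plate [271, 22, 39, 203, 6013] [536.5 -34.7   9.4] [541.5 -55.5] [ 54.5 291.4] 8.5
plate [314, 22, 22, 145, 2664] [ 502.8 -116.8    9.4] [ 500.8 -105.2] [ 29.1 206.4] 8.9
plate [339, 22, 40, 203, 4796] [ 457.3 -109.1    9.4] [447.4 -70.4] [ 53.7 291.4] 8.5
plate [333, 168, 3, 19, 47] [469.1   8.9   9.5] [468.8  10. ] [ 2.9 25.6] 9.2
[[326.32928779  28.23029076]]
```

View pics/end.png

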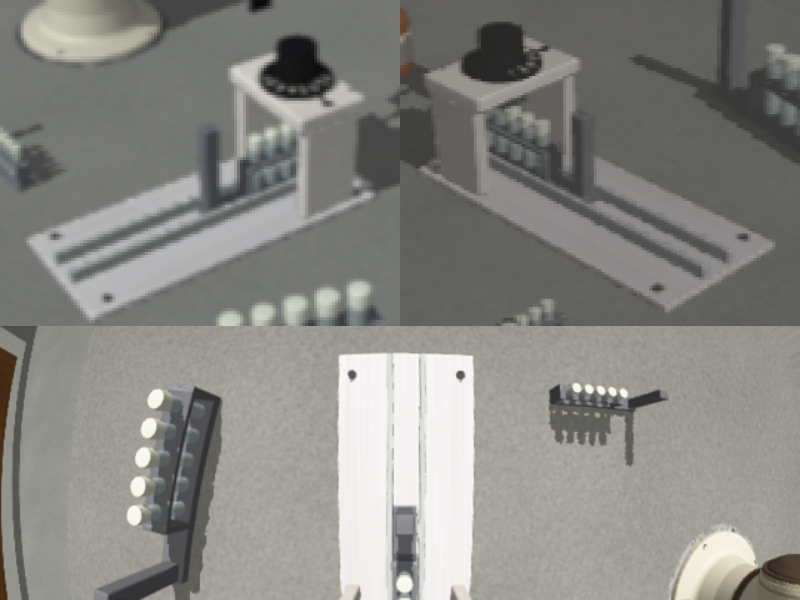

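The rack is seated. The first cap at (480.4,34.7) puts it within about 1 mm of home. The sleeve hasn't been touched since the 6 was confirmed, and the bystanders were not touched.

```bash
python3 -c "
from station import ctrl
print(ctrl.close_job())"
```

```text
the job is handed in; nothing more can be done
None
```

The job is handed in at about 15 s on the clock: the sleeve rests at 6 and the rack was slid against the end stop (about 15 N of press felt, within about 1 mm of home by camera) and released.

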